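# Change over the sample dishes in the photoreactor

### The arm

A 6-joint arm with a two-finger parallel gripper is mounted at the origin on the work surface. World frame = base frame: x ahead of the robot, y to its left, z up, the work surface at z = 0. Lengths are in m, angles in rad, forces in N, time in s.
With the tool pointing down it reaches from about 0.35 to 0.8 m from the base axis. Payload 7.3 kg.
Tool frame: the origin (TCP) lies on the front face of the gripper's body, between the roots of the fingers; the fingertips stand 73 mm ahead of it and the grasp point (between the pads) lies 54 mm ahead of it (env.nose_length is the z of the fingertips in the tool frame, in m); z points along the fingers, y is the line along which they close (so a half turn about z gives the same grasp; the last joint's range is limited). The gripper opens to 85 mm and grips with 20 to 120 N. Pads are 22 mm wide; open, the fingers measure 114 mm over their backs; the gripper's body (76 mm by 85 mm) begins 54 mm behind the grasp point. The pads swing forward as they close: fully open they stand 13 mm farther back than shut.
Start: joints at [1, 0.342, 1.524, -0, 1.275, -0.146], TCP at [0.216, 0.478, 0.304] pointing down, gripper open.
Joint ranges: [-2.53, 2.53], [-0.77, 2.02], [0.04, 2.7], [-1, 4.14], [0.28, 2.66], [-3.11, 3.11]. Speed limits (rad/s): [2.57, 2.57, 3.14, 3.14, 3.14, 3.14].

### API

Orientations are given as a rotation vector (axis times angle).
In Python, from station import env, eyes gives the robot as it stands.
- The arm moves only by the shell command python3 -m creep 'ROWS' [FORCE]. ROWS is JSON, a list of rows, each a list of 3 entries, a list of its own where there are three numbers: the shift along the world's x, y, z in units of 25 mm (1.0 is 25 mm), then the turn, a rotation vector about the world's x, y, z in units of 5 degrees (1.0 is 5 degrees), then the opening, from -1 (shut) to 1 (fully open). In form: [[[dx, dy, dz], [ax, ay, az], gripper], ...]. A call has 1 to 12 rows; each row is the pose to reach, as a shift and turn from the pose commanded when the call began; what a row does not reach only later rows make up. A row lasts 1/8 s, in which the tool goes at most 62.5 mm and 10.7 degrees, less where a joint would pass 70% of its speed; a pose out of reach is approached as far as the arm can. A call with a gripper value outside its range is refused whole. The fingers move at their own pace and stop on an object; FORCE is the grip in N (left out, the last holds). Time passes only in rows, so rows that repeat a pose let the fingers close. It gives the time, the measured TCP pose, the force, the opening and the grip force at its end, in the units of the state.
- env.sense(): the state, without advancing time (a new reading comes with each control period).
- eyes.snapshot(name): name is "scene" or "top" or "wrist"; returns the picture (384x512x3 uint8, blue, green, red); there is no depth.
- eyes.camera_params(name): a dict with "intrinsics" (3x3 intrinsics, pixels), "xyz" and "attitude" of the camera in the world. Camera axes: x right, y down, z forward; pixel columns grow to the right and rows downward; lengths in m; the calibration is good to about 2 mm. The wrist camera is an equidistant fisheye: a pixel r from the principal point sees the ray r / f radians off the axis. A picture is of the moment at which its call begins: read the wrist's pose just before it. camera_params takes no time and is no camera call; for the wrist camera it gives the pose at the moment of the call.
- env.job_done(): hands the job in; it is judged then, once.
Trained networks look in the newest picture that a camera, given by its name, has taken for a name from the list of things; names that differ only in an ending like _2 or _b are one class to them, and where a whole thing is asked for, a point or a joint stands for the part that bears it (a point fixed in the world has none). Each returns a list of dicts, best first, with "confidence" (0 to 1); they miss things now and then, are a little off and sometimes report something else, mostly with a low value. They report only what shows in the picture. A call takes as long as a camera call. They do not tell look-alikes from the thing itself.
- eyes.regions_of(camera, label): "pixels" (384x512 bool, what is visible of it) and "box" ([centre column, centre row, width, height] in pixels, round what is visible of it).
The state is a dict: "time": time; "q": joint angles; "qd": joint speeds; "joint_torque": joint torques, N m; "tool_pos": TCP position; "eef_rot": TCP orientation; "ft_force": force on the tool from outside, world axes, zero at the start; "wrist_torque": the same for the moment, N m; "opening": opening from 0.0 (shut) to 1.0 (fully open); "grasp_force": force on a finger pad.
Only numpy, scipy, OpenCV 4.12 (cv2) and the standard library are available. Lean on these libraries where they do the work, as an engineer would, in place of code of your own. Each camera call takes 0.05 s, during which the arm holds its last target. There are 200 camera calls.

### The job

Swap the two covered sample dishes: slide the one under the raised lamp out of the photoreactor and leave it wholly on the grey sheet, and put the one that waits on the sheet in the middle of the photoreactor instead. Then swing the lamp fully down over it. Keep both dishes upright, and leave the reagent bottle, beaker, vials, flask block and spatula standing or lying where they are.

Things in the scene. Friction and masses are not known exactly. Their poses are not given: they have to be found in the camera images.
- dish_blue: covered glass sample dish with blue tape round its side and across its cover, blue discs inside: closed cylinder 100 mm across (cover 97 mm), 52 mm high, about 0.3 kg, too wide to grasp, slides on the bench (friction about 0.6) without tipping when pushed on its side. Origin: centre of its underside, z up. One dish starts in the photoreactor, the other on the grey sheet; which is which varies.
- dish_orange: covered glass sample dish with orange tape round its side and across its cover, orange discs inside: closed cylinder 100 mm across (cover 97 mm), 52 mm high, about 0.3 kg, too wide to grasp, slides on the bench (friction about 0.6) without tipping when pushed on its side. Origin: centre of its underside, z up. One dish starts in the photoreactor, the other on the grey sheet; which is which varies.
- photoreactor: photoreactor, fixed: three white walls 62 mm high, 6 mm thick, round a chamber 210 mm deep (own x -105 to +105 mm) and 200 mm wide (own y). The front (own -x) is open down to the bench, no sill; the floor is flush, with a dark circle 124 mm across round its middle. The lamp, hinged at the back (+x), is its lid. Origin: middle of the chamber at bench height, z up. Place and yaw vary.
- lamp (a joint): lamp lid angle, rad: 0 fully down, level over the chamber; starts raised at 1.55 to 1.75; stop at 1.9. Stiff hinge (1 N m) holds it where left; 5 to 9 N at the free edge moves it. Black slab 0.7 kg, 236 mm wide, 235 mm from hinge to free edge; the underside is level with the hinge, the finned outer face 42 mm from it (26 mm beyond 215 mm from the hinge). Push that face to the front and down.
- lamp_handle (a point): middle of the steel bar handle on the lamp's free edge: round bar 10 mm thick, 110 mm long, parallel to the hinge line, 28 mm beyond the edge (263 mm from the hinge, 13 mm above the underside's plane). Lamp down: at the front, 79 mm above the bench; lamp upright: at the top, about 330 mm up.
- lamp_hinge (a point): middle of the lamp's hinge line, which runs along the photoreactor's own y, 122 mm behind the chamber's middle (own +x) and 66 mm above the bench. Axes as the photoreactor's.
- sheet: grey square sheet, 170 by 170 mm, stuck flat to the bench (no edge to catch on): the waiting place. Origin: its middle, at bench height; x and y along its sides. Its place and yaw vary.
- reagent_bottle: clear reagent bottle with a blue cap, 70 mm across and 140 mm high; a bystander, loose. Origin: centre of its underside.
- beaker: clear open beaker, 50 mm across and 70 mm high; a bystander, loose. Origin: centre of its underside.
- vial_brown: small brown vial with a white cap, 28 mm across and 55 mm high; a bystander, loose. Origin: centre of its underside.
- vial_green: small green vial with a black cap, 28 mm across and 55 mm high; a bystander, loose. Origin: centre of its underside.
- spatula: thin steel spatula, 180 mm long and 4 mm thick, lying flat with its length along its own x; a bystander, loose. Origin: centre of its underside (middle of its length).
- flask_block: aluminium flask block (thick open ring), 84 mm across and 38 mm high; a bystander, loose. Origin: centre of its underside.
Not all that is in view belongs to the job. What is shaped like the dish_orange but pink is not meant.

How it is judged:
By the outcome, as a careful person would: the job done as asked, in the order asked, and still so for the second after the job is handed in, with the robot touching nothing.
It also fails if it takes over 72 s, if anything falls off the work surface, if the arm or the gripper's body presses on something with over 40 N, if the wrist force passes 120 N, or if a joint passes its speed limit or range.

## Working session

There is one attempt and no reset: what is moved stays moved. The work goes in short steps, Python scripts to look and compute and a shell command to move; the robot and the scene stay as the last step left them, time stands still between calls to the robot, and variables do not carry over. Pictures are saved under pics/ and viewed, at most 13 in all, crops included, and the job is handed in when it is done.

```bash
mkdir -p pics; ls
python3 - <<'E'
from station import env, eyes
import cv2,numpy as np
for n in ("scene","top"):
    cv2.imwrite(f"pics/{n}0.png",eyes.snapshot(n)); p=eyes.camera_params(n); print(n,{k:np.round(v,4).tolist() for k,v in p.items()})
s=env.sense(); print({k:np.round(v,3).tolist() for k,v in s.items()}, env.nose_length)
E
```

```text
pics
scene {'intrinsics': [[382.1259, 0.0, 263.745], [0.0, 382.1259, 194.2928], [0.0, 0.0, 1.0]], 'xyz': [1.0382, 0.6849, 0.7702], 'attitude': [-0.6792, -2.5037, 1.2738]}
top {'intrinsics': [[448.9671, 0.0, 252.5383], [0.0, 448.9671, 199.0927], [0.0, 0.0, 1.0]], 'xyz': [0.3716, -0.1094, 1.5065], 'attitude': [-2.1286, 2.1916, -0.1132]}
{'time': 0.1, 'q': [1.0, 0.343, 1.525, 0.0, 1.275, -0.146], 'qd': [0.001, -0.002, -0.003, 0.001, -0.002, 0.001], 'joint_torque': [0.003, -43.445, -24.649, 0.0, 0.005, -0.0], 'tool_pos': [0.216, 0.478, 0.303], 'eef_rot': [-0.662, -3.071, 0.002], 'ft_force': [0.468, 0.468, -0.076], 'wrist_torque': [-0.005, -0.008, -0.033], 'grasp_force': 0.0, 'opening': 1.003} 0.0726
```

View pics/top0.png

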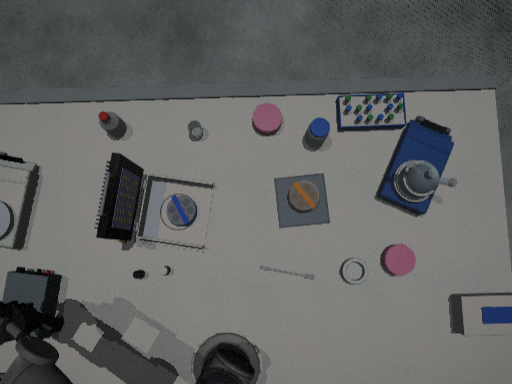

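View pics/scene0.png

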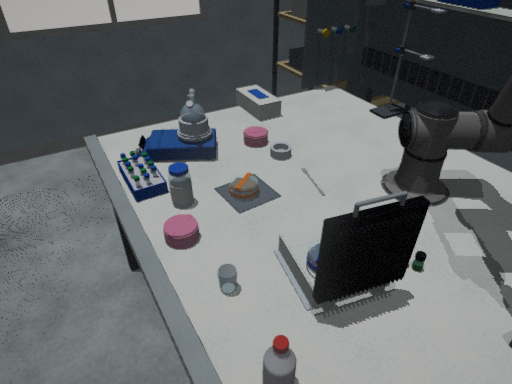

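The blue dish is in the photoreactor (top 179,210), which opens to the right (‑y). The orange dish waits on the sheet (303,196). The pink ones are decoys. The bystanders are the vials at (139,274) and (167,270), the spatula at (287,272), the block at (354,270), the bottle at (317,133) and the beaker at (195,130).

```bash
cat > h.py <<'E'
from station import env, eyes
import cv2,numpy as np
from scipy.spatial.transform import Rotation as R
def ray(n,px):
    p=eyes.camera_params(n);K=np.array(p['intrinsics'])
    d=np.c_[np.atleast_2d(px).astype(float),np.ones(len(np.atleast_2d(px)))]@np.linalg.inv(K).T
    return np.array(p['xyz']),R.from_rotvec(p['attitude']).apply(d)
def ground(n,px,z):
    o,d=ray(n,px); t=(z-o[2])/d[:,2]; return (o+t[:,None]*d)[:,:2]
def proj(n,P):
    p=eyes.camera_params(n);K=np.array(p['intrinsics'])
    c=R.from_rotvec(p['attitude']).inv().apply(np.atleast_2d(P)-np.array(p['xyz']))@K.T
    return c[:,:2]/c[:,2:]
def find(n,label,z,minc=.2):
    out=[]
    for r in eyes.regions_of(n,label):
        if r['confidence']<minc: continue
        m=r['pixels'].astype(np.uint8); c=max(cv2.findContours(m,0,2)[0],key=cv2.contourArea)
        g=ground(n,c[:,0,:],z).astype(np.float32)
        rc=cv2.minAreaRect(g*1000); h=cv2.minEnclosingCircle(g*1000)
        out.append((round(r['confidence'],2),np.round(r['box']).tolist(),'rect',np.round(rc[0]).tolist(),np.round(rc[1]).tolist(),round(rc[2],1),'circ',np.round(h[0]).tolist(),round(h[1])))
    return out
E
python3 - <<'E'
from h import *
img=eyes.snapshot("top")
for l,z in dict(dish_blue=.05,dish_orange=.05,photoreactor=.062,sheet=0,reagent_bottle=.14,beaker=.07,vial_brown=.055,vial_green=.055,spatula=.004,flask_block=.038,lamp=.2).items():
    print(l,find("top",l,z))
cv2.imwrite("pics/c.png",cv2.resize(img[120:300,80:380],None,fx=2.6,fy=2.6,interpolation=cv2.INTER_CUBIC))
E
```

```text
dish_blue [(0.66, [182.0, 209.0, 32.0, 28.0], 'rect', [507.0, 133.0], [103.0, 96.0], 43.9, 'circ', [507.0, 133.0], 53)]
dish_orange [(0.96, [305.0, 197.0, 31.0, 30.0], 'rect', [541.0, -266.0], [98.0, 99.0], 88.3, 'circ', [541.0, -266.0], 52), (0.62, [399.0, 261.0, 36.0, 31.0], 'rect', [327.0, -562.0], [109.0, 99.0], 88.4, 'circ', [325.0, -562.0], 57), (0.59, [268.0, 117.0, 32.0, 34.0], 'rect', [803.0, -155.0], [97.0, 109.0], 88.0, 'circ', [802.0, -154.0], 56)]
photoreactor [(0.95, [155.0, 202.0, 116.0, 100.0], 'rect', [529.0, 214.0], [360.0, 285.0], 79.0, 'circ', [531.0, 213.0], 217)]
sheet [(0.86, [303.0, 202.0, 54.0, 53.0], 'rect', [531.0, -265.0], [172.0, 169.0], 4.7, 'circ', [530.0, -267.0], 115)]
reagent_bottle [(0.8, [316.0, 134.0, 24.0, 31.0], 'rect', [728.0, -306.0], [66.0, 97.0], 54.8, 'circ', [728.0, -305.0], 49), (0.69, [155.0, 203.0, 114.0, 97.0], 'rect', [522.0, 197.0], [340.0, 271.0], 79.3, 'circ', [527.0, 194.0], 207), (0.59, [287.0, 273.0, 53.0, 12.0], 'rect', [313.0, -142.0], [49.0, 14.0], 74.5, 'circ', [314.0, -142.0], 24)]
beaker [(0.67, [195.0, 127.0, 19.0, 21.0],
[... 302 characters left out ...]
]
vial_green [(0.52, [138.0, 272.0, 10.0, 4.0], 'rect', [305.0, 269.0], [32.0, 19.0], 88.4, 'circ', [303.0, 269.0], 17)]
spatula [(0.59, [285.0, 275.0, 52.0, 12.0], 'rect', [280.0, -275.0], [37.0, 15.0], 77.2, 'circ', [278.0, -275.0], 19), (0.26, [119.0, 196.0, 49.0, 88.0], 'rect', [561.0, 348.0], [126.0, 296.0], 81.0, 'circ', [561.0, 348.0], 153)]
flask_block [(0.74, [356.0, 273.0, 26.0, 27.0], 'rect', [292.0, -422.0], [84.0, 80.0], 87.1, 'circ', [294.0, -421.0], 44)]
lamp [(0.64, [120.0, 199.0, 45.0, 90.0], 'rect', [535.0, 288.0], [108.0, 259.0], 80.9, 'circ', [535.0, 289.0], 135), (0.63, [316.0, 134.0, 27.0, 30.0], 'rect', [712.0, -298.0], [65.0, 95.0], 61.5, 'circ', [711.0, -299.0], 48)]
```

View pics/c.png

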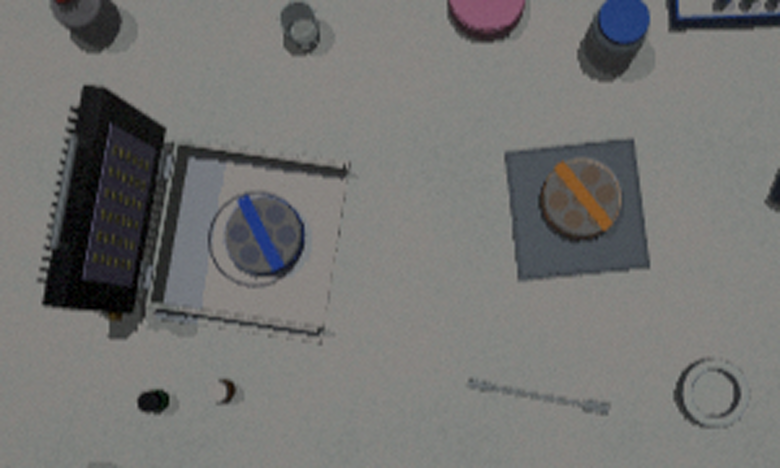

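Run:
```python
from h import *
c=np.array([[347,167],[325,335]])/2.6+[80,120]
g=ground("top",c,.062); print("front corners",g)
f=g[1]-g[0]; f/=np.linalg.norm(f); print("sep",np.linalg.norm(g[0]-g[1]))
ax=np.array([-f[1],f[0]]); ax*=np.sign(ax[1]); print("own +x",ax,"yaw",np.degrees(np.arctan2(ax[1],ax[0])))
m1=g.mean(0)+.105*ax; m2=ground("top",np.array([[255,239]])/2.6+[80,120],0)[0]
print("mid from walls",m1,"circle",m2)
for n,p,z in (("blue cover",(264,233),.052),("orange cover",(582,195),.052)): print(n,ground("top",np.array([p])/2.6+[80,120],z))
img=eyes.snapshot("top"); big=cv2.resize(img[120:300,80:380],None,fx=2.6,fy=2.6,interpolation=cv2.INTER_CUBIC)
M=(m1+m2)/2; ax3=np.r_[ax,0]; ay3=np.array([-ax[1],ax[0],0]); M3=np.r_[M,0]; print("M",M)
def dr(P,col,cl=True): cv2.polylines(big,[np.int32((proj("top",P)-[80,120])*2.6)],cl,col,1)
t=np.linspace(0,6.3,60)
dr([M3+.062*(np.cos(a)*ax3+np.sin(a)*ay3) for a in t],(0,0,255))
dr([M3+x*ax3+y*ay3+[0,0,.062] for x,y in((-.105,-.1),(.105,-.1),(.105,.1),(-.105,.1))],(0,255,0),False)
for ctr in (ground("top",np.array([(264,233)])/2.6+[80,120],.052)[0],ground("top",np.array([(582,195)])/2.6+[80,120],.052)[0]):
    dr([np.r_[ctr,.052]+.0485*np.array([np.cos(a),np.sin(a),0]) for a in t],(255,0,255))
H=M3+.122*ax3+[0,0,.066]
for th,co in((1.55,(255,255,0)),(1.75,(0,255,255))):
    u=-np.cos(th)*ax3+[0,0,np.sin(th)]
    dr([H+s*ay3+r*u for s,r in((-.118,0),(-.118,.235),(.118,.235),(.118,0))],co)
cv2.imwrite("pics/c2.png",big)
```

```text
front corners [[0.58656268 0.02446247]
 [0.3784899  0.05550854]]
sep 0.21037619100807445
own +x [0.14757403 0.98905101] yaw 81.51363575142379
mid from walls [0.49802157 0.14383586] circle [0.50508818 0.15131489]
blue cover [[0.50768647 0.13095584]]
orange cover [[ 0.54376509 -0.26872117]]
M [0.50155487 0.14757538]
```

View pics/c2.png

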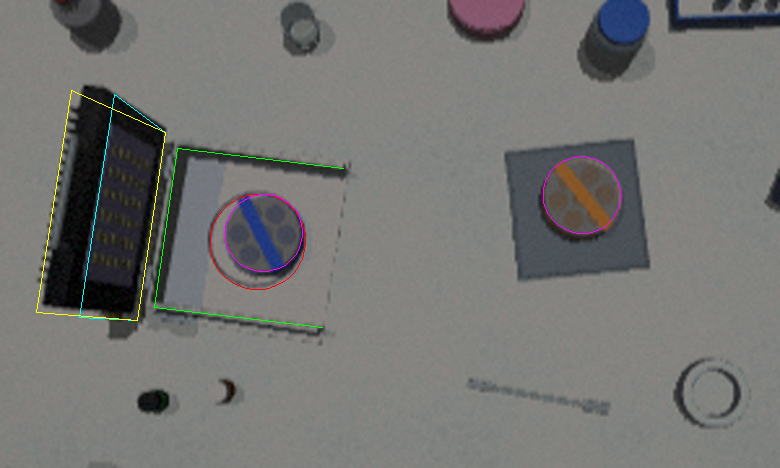

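The model overlay fits: the chamber middle is about (.504,.149) with own +x at about 82°. Blue is at (.508,.131) and orange at (.544,-.269). The plan is to park orange at about (.67,-.08), take blue to the sheet, put orange in, then close the lamp. First I move behind orange.

```bash
python3 -m creep '[[[0.7,-2.4,0],[0,0,-1.7],0.1],[[1.4,-4.8,0],[0,0,-3.4],0.1],[[2.2,-7.2,0],[0,0,-5.1],0.1],[[2.9,-9.6,0],[0,0,-6.8],0.1],[[3.6,-12,0],[0,0,-8.5],0.1],[[4.3,-14.4,0],[0,0,-10.2],0.1],[[5,-16.8,0],[0,0,-11.9],0.1],[[5.8,-19.2,0],[0,0,-13.6],0.1],[[6.9,-21.6,0],[0,0,-15.3],0.1],[[8,-24,0],[0,0,-17],0.1],[[9.1,-26.4,0],[0,0,-18.7],0.1],[[10.2,-28.8,0],[0,0,-20],0.1]]' 40
```

```text
time: 2.25
tool_pos: [0.4655, -0.2297, 0.304]
eef_rot: [2.781, 1.46, 0.001]
ft_force: [0.8, 0.7, 1.1]
opening: 0.549
grasp_force: 0.0
```

```bash
python3 -m creep '[[[0.6,-1.8,-1],[0,0,0],0.1],[[1.2,-3.6,-2.5],[0,0,0],0.1],[[1.2,-3.6,-4.5],[0,0,0],0.1],[[1.2,-3.6,-6.5],[0,0,0],0.1],[[1.2,-3.6,-8],[0,0,0],0.1],[[1.2,-3.6,-8.6],[0,0,0],0.1],[[1.2,-3.6,-8.6],[0,0,0],0.1]]'
python3 - <<'E'
from h import *
cv2.imwrite("pics/t1.png",cv2.resize(eyes.snapshot("top")[140:320,200:440],None,fx=2,fy=2))
cv2.imwrite("pics/w1.png",eyes.snapshot("wrist"))
a,b=cv2.imread("pics/t1.png"),cv2.imread("pics/w1.png")
b=b[:360]; cv2.imwrite("pics/tw1.png",cv2.resize(np.hstack([a,b]),(790,288)))
E
```

```text
time: 3.12
tool_pos: [0.4949, -0.3175, 0.0887]
eef_rot: [-2.777, -1.466, 0.001]
ft_force: [-0.5, 0.2, 0.2]
opening: 0.548
grasp_force: 0.0
```

View pics/tw1.png

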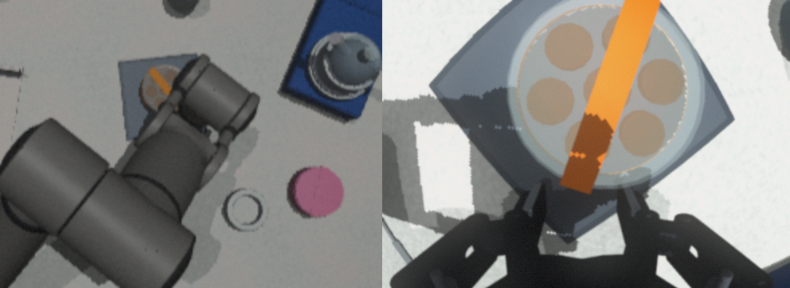

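```bash
python3 -m creep '[[[0.46,-0.3,0],[0,0,0],0.1],[[0.95,0.43,0],[0,0,0],0.1],[[1.43,1.15,0],[0,0,0],0.1],[[1.91,1.88,0],[0,0,0],0.1],[[2.4,2.6,0],[0,0,0],0.1],[[2.88,3.33,0],[0,0,0],0.1],[[3.37,4.06,0],[0,0,0],0.1],[[3.85,4.79,0],[0,0,0],0.1],[[4.34,5.5,0],[0,0,0],0.1],[[4.8,6.25,0],[0,0,0],0.1],[[5.3,6.95,0],[0,0,0],0.1],[[5.8,7.7,0],[0,0,0],0.1]]'
python3 - <<'E'
from h import *
eyes.snapshot("top");print(find("top","dish_orange",.05))
eyes.snapshot("scene");print(find("scene","dish_orange",.026))
E
```

```text
time: 4.72
tool_pos: [0.6404, -0.1239, 0.0906]
eef_rot: [2.776, 1.467, 0.0]
ft_force: [-3.7, -5.9, 4.9]
opening: 0.549
grasp_force: 3.6
[(0.95, [267.0, 118.0, 30.0, 36.0], 'rect', [803.0, -154.0], [93.0, 109.0], 88.0, 'circ', [803.0, -155.0], 57), (0.67, [398.0, 260.0, 31.0, 28.0], 'rect', [327.0, -562.0], [103.0, 92.0], 88.4, 'circ', [327.0, -561.0], 53)]
[(0.92, [185.0, 231.0, 33.0, 34.0], 'rect', [809.0, -160.0], [157.0, 101.0], 73.5, 'circ', [813.0, -162.0], 79), (0.74, [236.0, 229.0, 31.0, 34.0], 'rect', [670.0, -80.0], [146.0, 95.0], 60.7, 'circ', [671.0, -80.0], 75), (0.64, [263.0, 137.0, 11.0, 23.0], 'rect', [304.0, -550.0], [174.0, 44.0], 54.5, 'circ', [313.0, -556.0], 87)]
```

Run:
```python
from h import *
s=env.sense(); p=eyes.camera_params("wrist"); r=R.from_rotvec(s['eef_rot'])
print(np.round(s['q'],3), r.inv().apply(np.array(p['xyz'])-s['tool_pos']), r.as_matrix().round(2).tolist())
```

```text
[-0.308  0.786  1.377  0.     0.979  0.289] [ 0.06975599  0.00141794 -0.06996438] [[0.56, 0.83, 0.0], [0.83, -0.56, 0.0], [0.0, -0.0, -1.0]]
```

```bash
python3 -m creep '[[[-0.5,-0.7,0.3],[0,0,0],0.1],[[-0.7,-1,2],[0,0,2],0.1],[[-0.9,-1,4],[0,0,4],0.1],[[-1.2,-0.5,5],[0,0,6],0.1],[[-1.6,0.5,5],[0,0,8],0.1],[[-2,1.5,5],[0,0,10],0.1],[[-2.5,2.5,5],[0,0,12],0.1],[[-2.9,3.5,5],[0,0,14],0.1],[[-3.3,4.5,5],[0,0,16],0.1],[[-3.7,5.5,5],[0,0,18],0.1],[[-4.1,6.2,5],[0,0,20],0.1],[[-4.5,7,5],[0,0,22],0.1]]'
```

```text
time: 6.42
tool_pos: [0.5263, 0.0488, 0.2143]
eef_rot: [-0.386, -3.118, 0.0]
ft_force: [-0.6, -0.2, 0.1]
opening: 0.549
grasp_force: 0.0
```

```bash
python3 -m creep '[[[0,0,0],[0,0,2],0.1],[[0,0,0],[0,0,4],0.1],[[0,0,0],[0,0,6],0.1],[[0,0,0],[0,0,8],0.1],[[0,0,0],[0,0,10],0.1],[[0,0,0],[0,0,12],0.1],[[0,0,0],[0,0,14],0.1],[[0,0,0],[0,0,16],0.1],[[0,0,0],[0,0,18],0.1],[[0,0,0],[0,0,19.2],0.1],[[0,0,0],[0,0,19.2],0.1]]'
python3 - <<'E'
from h import *
s=env.sense(); r=R.from_rotvec(s['eef_rot']).as_matrix(); print(np.round(s['q'],2),r.round(3).tolist(),np.degrees(np.arctan2(r[1,1],r[0,1])))
E
```

```text
time: 7.8
tool_pos: [0.5269, 0.0485, 0.2142]
eef_rot: [2.051, -2.38, 0.0]
ft_force: [0.1, -0.4, -0.4]
opening: 0.548
grasp_force: 0.0
[-0.05  0.44  1.64 -0.    1.06 -3.05] [[-0.148, -0.989, -0.0], [-0.989, 0.148, -0.0], [0.0, 0.0, -1.0]] 171.51065255538632
```

```bash
python3 -m creep '[[[-0.1,1.5,0],[0,0,0.1],0.1],[[-0.2,3.2,0],[0,0,0.1],0.1],[[-0.4,4.8,0],[0,0,0.1],0.1],[[-0.4,5.8,0],[0,0,0.1],0.1],[[-0.4,5.8,0],[0,0,0.1],0.1]]'
python3 - <<'E'
from h import *
cv2.imwrite("pics/w2.png",eyes.snapshot("wrist")); cv2.imwrite("pics/s2.png",eyes.snapshot("scene"))
a,b=cv2.imread("pics/w2.png"),cv2.imread("pics/s2.png")
cv2.imwrite("pics/ws2.png",cv2.resize(np.hstack([a,b[:, 200:]]),None,fx=.95,fy=.95))
E
```

```text
time: 8.43
tool_pos: [0.5171, 0.1955, 0.214]
eef_rot: [-2.064, 2.368, 0.0]
ft_force: [-0.4, 0.6, -0.6]
opening: 0.551
grasp_force: 0.0
```

View pics/ws2.png

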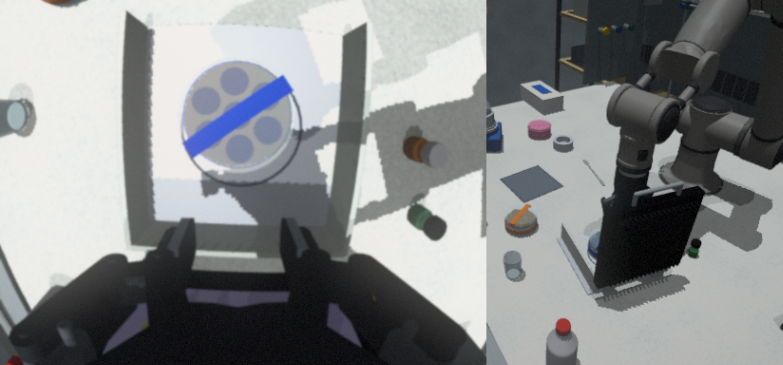

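The wrist view shows blue at (238,118), centred between the fingers (mid column about 240) and clear of the walls. I descend behind it.

```bash
python3 -m creep '[[[0,0,-1.5],[0,0,0],0.1],[[0,0,-3],[0,0,0],0.1],[[0,0,-4.3],[0,0,0],0.1],[[0,0,-5],[0,0,0],0.1],[[0,0,-5],[0,0,0],0.1]]'
```

```text
time: 9.15
tool_pos: [0.5169, 0.1933, 0.0878]
eef_rot: [2.06, -2.368, -0.002]
ft_force: [-0.4, 0.3, 0.7]
opening: 0.552
grasp_force: 0.0
```

```bash
python3 -m creep '[[[-0.1,-0.7,0],[0,0,0],0.1],[[-0.2,-1.4,0],[0,0,0],0.1],[[-0.31,-2.1,0],[0,0,0],0.1],[[-0.41,-2.8,0],[0,0,0],0.1],[[-0.52,-3.5,0],[0,0,0],0.1],[[-0.62,-4.2,0],[0,0,0],0.1],[[-0.72,-4.9,0],[0,0,0],0.1],[[-0.82,-5.6,0],[0,0,0],0.1],[[-0.93,-6.34,0],[0,0,0],0.1],[[-1.13,-7.05,0],[0,0,0.74],0.1],[[-1.28,-7.76,0],[0,0,1.48],0.1],[[-1.38,-8.48,0],[0,0,2.22],0.1]]'
python3 - <<'E'
from h import *
eyes.snapshot("top");print(find("top","dish_blue",.05))
eyes.snapshot("scene");print(find("scene","dish_blue",.026))
eyes.snapshot("wrist");print([(r['confidence'],r['box']) for r in eyes.regions_of("wrist","dish_blue")])
E
```

```text
time: 10.65
tool_pos: [0.4785, 0.0215, 0.0789]
eef_rot: [2.192, -2.166, 0.108]
ft_force: [0.9, 3.4, 2.7]
opening: 0.554
grasp_force: 1.8
[(0.65, [236.0, 217.0, 27.0, 32.0], 'rect', [477.0, -47.0], [85.0, 100.0], 80.2, 'circ', [479.0, -39.0], 51)]
[(0.84, [297.0, 218.0, 33.0, 35.0], 'rect', [495.0, -55.0], [158.0, 57.0], 50.2, 'circ', [479.0, -42.0], 79)]
[(0.74, [248.6, 139.8, 261.3, 256.7])]
```

The last joint hit its limit at this heading, so the tool lagged and tilted. I'll back off, lift and turn the gripper the other way round; outside the chamber the camera may trail.

```bash
python3 -m creep '[[[0.1,0.4,0.2],[0,0,-2],0.1],[[0.1,0.6,1],[0,0,-4],0.1],[[0.1,0.6,3],[0,0,-6],0.1],[[0.1,0.6,5],[0,0,-8],0.1],[[0.1,0.6,5],[0,0,-10],0.1],[[0.1,0.6,5],[0,0,-12],0.1],[[0.1,0.6,5],[0,0,-14],0.1],[[0.1,0.6,5],[0,0,-16],0.1],[[0.1,0.6,5],[0,0,-18],0.1],[[0.1,0.6,5],[0,0,-20],0.1],[[0.1,0.6,5],[0,0,-20],0.1]]'
python3 - <<'E'
from h import *
s=env.sense(); r=R.from_rotvec(s['eef_rot']).as_matrix(); print(np.round(s['q'],2),r.round(3).tolist(),np.degrees(np.arctan2(r[1,1],r[0,1])))
for n,z in (("top",.05),("scene",.026)):
    eyes.snapshot(n);print(find(n,"dish_blue",z))
E
```

```text
time: 12.32
tool_pos: [0.4809, 0.0371, 0.2039]
eef_rot: [-0.249, -3.041, -0.0]
ft_force: [0.1, 0.3, -0.0]
opening: 0.548
grasp_force: 0.0
[-0.08  0.41  1.73  0.    1.09 -1.49] [[-0.983, 0.162, -0.09], [0.162, 0.987, 0.008], [0.09, -0.007, -0.996]] 80.67280047983856
[(0.82, [236.0, 215.0, 28.0, 33.0], 'rect', [477.0, -47.0], [88.0, 94.0], 88.3, 'circ', [478.0, -41.0], 51), (0.4, [121.0, 199.0, 51.0, 88.0], 'rect', [553.0, 332.0], [130.0, 286.0], 77.4, 'circ', [554.0, 336.0], 150)]
[(0.59, [298.0, 218.0, 32.0, 31.0], 'rect', [477.0, -44.0], [155.0, 99.0], 53.3, 'circ', [472.0, -41.0], 79)]
```

Run:
```python
from h import *
s=env.sense(); c=R.from_rotvec(s['eef_rot'])
a=np.radians(103.2); T=np.array([[np.cos(a),np.sin(a),0],[np.sin(a),-np.cos(a),0],[0,0,-1]]).T
print(np.degrees((R.from_matrix(T)*c.inv()).as_rotvec())/5, (np.array([.463,.025,.09])-s['tool_pos'])/.025)
```

```text
[ -0.67860928  -0.85519745 -13.49902282] [-0.71759062 -0.49536651 -4.55708328]
```

```bash
python3 -m creep '[[[-0.4,-0.2,0],[-0.1,-0.13,-2],0.1],[[-0.7,-0.5,0],[-0.2,-0.26,-4],0.1],[[-0.7,-0.5,0],[-0.3,-0.38,-6],0.1],[[-0.7,-0.5,0],[-0.4,-0.5,-8],0.1],[[-0.7,-0.5,0],[-0.5,-0.63,-10],0.1],[[-0.7,-0.5,-0.5],[-0.6,-0.76,-12],0.1],[[-0.7,-0.5,-2],[-0.68,-0.86,-13.5],0.1],[[-0.7,-0.5,-3.5],[-0.68,-0.86,-13.5],0.1],[[-0.7,-0.5,-4.5],[-0.68,-0.86,-13.5],0.1],[[-0.7,-0.5,-4.5],[-0.68,-0.86,-13.5],0.1]]'
python3 - <<'E'
from h import *
s=env.sense(); r=R.from_rotvec(s['eef_rot']).as_matrix(); print(np.round(s['q'],2),r.round(3).tolist())
E
```

```text
time: 13.78
tool_pos: [0.4625, 0.0251, 0.0901]
eef_rot: [-1.951, -2.459, 0.003]
ft_force: [0.5, -1.0, 0.7]
opening: 0.549
grasp_force: 0.0
[-0.11  0.54  1.94 -0.    0.67 -0.34] [[-0.227, 0.974, -0.004], [0.974, 0.227, 0.0], [0.001, -0.003, -1.0]]
```

```bash
python3 -m creep '[[[0.19,-0.8,0],[0,0,0],0.1],[[0.38,-1.6,0],[0,0,0],0.1],[[0.57,-2.4,0],[0,0,0],0.1],[[0.76,-3.2,0],[0,0,0],0.1],[[0.95,-4,0],[0,0,0],0.1],[[1.14,-4.8,0],[0,0,0],0.1],[[1.33,-5.6,0],[0,0,0],0.1],[[1.52,-6.4,0],[0,0,0],0.1],[[1.71,-7.2,0],[0,0,0],0.1],[[1.9,-8,0],[0,0,0],0.1],[[2.09,-8.8,0],[0,0,0],0.1],[[2.24,-9.46,0],[0,0,0],0.1]]'
python3 -m creep '[[[0,0,0],[0,0,0],0.1],[[-0.2,0.8,0.2],[0,0,0],0.1],[[-0.2,1.2,2],[0,0,0],0.1],[[-0.2,1.5,4],[0,0,0],0.1],[[-0.2,2,5],[0,0,0],0.1],[[0,4,5],[0,0,0],0.1],[[0,6,5],[0,0,0],0.1]]';python3 - <<'E'
from h import *
for n,z in (("top",.05),("scene",.026)):
    im=eyes.snapshot(n)
    for l in("dish_blue","dish_orange"):print(find(n,l,z,.4))
    if n=="top": print(find(n,"sheet",0))
    cv2.imwrite(f"pics/{n}3.png",im)
cv2.imwrite("pics/j3.png",np.hstack([cv2.imread("pics/top3.png")[100:320,130:430],cv2.imread("pics/scene3.png")[110:330,100:400]]))
E
```

```text
time: 15.28
tool_pos: [0.5196, -0.2129, 0.0914]
eef_rot: [1.955, 2.459, 0.0]
ft_force: [-1.5, 4.9, 5.1]
opening: 0.554
grasp_force: 3.2
time: 16.15
tool_pos: [0.5187, -0.0591, 0.2169]
eef_rot: [1.954, 2.459, 0.001]
ft_force: [0.5, 0.5, -0.1]
opening: 0.55
grasp_force: 0.0
[(0.85, [305.0, 201.0, 32.0, 30.0], 'rect', [528.0, -265.0], [98.0, 98.0], 87.4, 'circ', [527.0, -267.0], 52)]
[(0.95, [398.0, 260.0, 32.0, 34.0], 'rect', [327.0, -563.0], [110.0, 100.0], 60.2, 'circ', [327.0, -562.0], 56), (0.8, [267.0, 118.0, 35.0, 36.0], 'rect', [802.0, -157.0], [108.0, 98.0], 12.0, 'circ', [803.0, -156.0], 55), (0.62, [247.0, 160.0, 29.0, 25.0], 'rect', [670.0, -77.0], [92.0, 94.0], 88.3, 'circ', [669.0, -80.0], 53)]
[(0.77, [300.0, 202.0, 58.0, 53.0], 'rect', [531.0, -266.0], [175.0, 171.0], 4.7, 'circ', [533.0, -265.0], 114)]
[(0.91, [248.0, 186.0, 31.0, 29.0], 'rect', [527.0, -272.0], [166.0, 102.0], 63.1, 'circ', [525.0, -270.0], 85)]
[(0.96, [235.0, 229.0, 32.0, 37.0], 'rect', [674.0, -80.0], [150.0, 102.0], 60.7, 'circ', [671.0, -79.0], 77), (0.93, [254.0, 136.0, 24.0, 23.0], 'rect', [320.0, -571.0], [191.0, 104.0], 60.7, 'circ', [325.0, -574.0], 97), (0.9, [182.0, 232.0, 33.0, 34.0], 'rect', [809.0, -160.0], [156.0, 100.0], 73.3, 'circ', [808.0, -160.0], 78)]
```

View pics/j3.png

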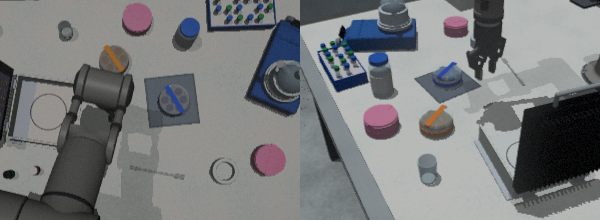

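```bash
python3 -m creep '[[[1.2,-0.2,0],[0,0,2],0.1],[[2.5,-0.4,0],[0,0,4],0.1],[[3.8,-0.6,0],[0,0,6],0.1],[[5.1,-0.8,0],[0,0,8],0.1],[[6.4,-1,0],[0,0,10],0.1],[[7.7,-1.2,0],[0,0,12],0.1],[[8.9,-1.3,0],[0,0,13.6],0.1],[[8.9,-1.3,0],[0,0,13.6],0.1],[[8.9,-1.3,-1.5],[0,0,13.6],0.1],[[8.9,-1.3,-3.2],[0,0,13.6],0.1],[[8.9,-1.3,-5],[0,0,13.6],0.1],[[8.9,-1.3,-5],[0,0,13.6],0.1]]'
python3 - <<'E'
from h import *
s=env.sense(); r=R.from_rotvec(s['eef_rot']).as_matrix(); print(np.round(s['q'],2),r.round(3).tolist())
E
```

```text
time: 18.0
tool_pos: [0.7388, -0.0943, 0.0869]
eef_rot: [-0.248, -3.123, -0.003]
ft_force: [0.2, 0.2, 0.0]
opening: 0.55
grasp_force: 0.0
[-0.23  0.95  1.02  0.    1.18 -1.64] [[-0.987, 0.158, -0.009], [0.158, 0.987, 0.002], [0.009, 0.001, -1.0]]
```

```bash
python3 -m creep '[[[-0.76,0.12,0],[0,0,0],0.1],[[-1.53,0.25,0],[0,0,0],0.1],[[-2.29,0.37,0],[0,0,0],0.1],[[-3.06,0.49,0],[0,0,0],0.1],[[-3.82,0.61,0],[0,0,0],0.1],[[-4.58,0.74,0],[0,0,0],0.1],[[-5.35,0.86,0],[0,0,0],0.1],[[-6.11,0.98,0],[0,0,0],0.1],[[-6.88,1.11,0],[0,0,0],0.1],[[-7.64,1.23,0],[0,0,0],0.1],[[-8.4,1.35,0],[0,0,0],0.1],[[-8.4,1.35,0],[0,0,0],0.1]]'
python3 - <<'E'
from h import *
for n,z in (("top",.05),("scene",.026)):
    eyes.snapshot(n);print(find(n,"dish_orange",z,.3))
E
```

```text
time: 19.5
tool_pos: [0.532, -0.0607, 0.0937]
eef_rot: [0.247, 3.129, -0.0]
ft_force: [-0.1, 0.0, -0.2]
opening: 0.548
grasp_force: 0.0
[(0.83, [399.0, 261.0, 34.0, 29.0], 'rect', [325.0, -562.0], [109.0, 95.0], 88.4, 'circ', [327.0, -562.0], 56), (0.68, [267.0, 120.0, 31.0, 34.0], 'rect', [803.0, -156.0], [100.0, 104.0], 62.4, 'circ', [803.0, -154.0], 55), (0.48, [244.0, 212.0, 8.0, 6.0], 'rect', [494.0, -64.0], [23.0, 13.0], 88.3, 'circ', [498.0, -64.0], 12)]
[(0.93, [299.0, 213.0, 26.0, 36.0], 'rect', [464.0, -48.0], [163.0, 76.0], 49.1, 'circ', [473.0, -56.0], 81), (0.9, [256.0, 138.0, 25.0, 22.0], 'rect', [326.0, -574.0], [172.0, 98.0], 60.7, 'circ', [327.0, -574.0], 90), (0.74, [183.0, 232.0, 35.0, 35.0], 'rect', [810.0, -159.0], [157.0, 100.0], 74.5, 'circ', [809.0, -159.0], 79), (0.49, [354.0, 250.0, 159.0, 115.0], 'rect', [352.0, 146.0], [606.0, 301.0], 1.2, 'circ', [351.0, 164.0], 313)]
```

```bash
python3 -m creep '[[[0.6,-0.1,0.2],[0,0,0],0.1],[[0.8,-0.2,2],[0,0,-2],0.1],[[0.8,-0.6,4],[0,0,-4],0.1],[[0.4,-1.2,5],[0,0,-6],0.1],[[0,-1.8,5],[0,0,-8],0.1],[[-0.6,-2.4,5],[0,0,-10],0.1],[[-1.2,-2.4,5],[0,0,-12],0.1],[[-1.8,-2.4,5],[0,0,-14],0.1],[[-2.4,-2.4,5],[0,0,-16],0.1],[[-2.7,-2.4,5],[0,0,-17.8],0.1],[[-2.7,-2.4,5],[0,0,-17.8],0.1]]'
python3 - <<'E'
from h import *
s=env.sense(); r=R.from_rotvec(s['eef_rot']).as_matrix(); print(np.round(s['q'],2),r.round(3).tolist())
for n,z in (("top",.05),("scene",.026)):
    eyes.snapshot(n);print(find(n,"dish_orange",z,.3)[:3])
# wrist: equidistant fisheye, dish centre
s=env.sense();p=eyes.camera_params("wrist");K=np.array(p['intrinsics']);eyes.snapshot("wrist")
for q in eyes.regions_of("wrist","dish_orange"):
    m=q['pixels'].astype(np.uint8);c=max(cv2.findContours(m,0,2)[0],key=cv2.contourArea)[:,0,:].astype(float)
    d=(c-K[:2,2])/K[0,0]; t=np.hypot(*d.T); v=np.c_[d/t[:,None]*np.sin(t)[:,None],np.cos(t)]
    w=R.from_rotvec(p['attitude']).apply(v); o=np.array(p['xyz'])
    for z in(.052,.026): g=o+w*((z-o[2])/w[:,2])[:,None]; print("wrist",q['confidence'],z,cv2.minEnclosingCircle(g[:,:2].astype(np.float32)*1000))
E
```

```text
time: 21.08
tool_pos: [0.4646, -0.1206, 0.2167]
eef_rot: [2.368, 2.063, 0.0]
ft_force: [0.7, -0.2, 1.1]
opening: 0.548
grasp_force: 0.0
[-0.41  0.35  1.77 -0.    1.01 -0.28] [[0.137, 0.991, 0.001], [0.991, -0.137, -0.001], [-0.001, 0.001, -1.0]]
[(0.84, [266.0, 117.0, 31.0, 35.0], 'rect', [803.0, -155.0], [97.0, 109.0], 88.4, 'circ', [804.0, -153.0], 56), (0.75, [240.0, 222.0, 29.0, 30.0], 'rect', [439.0, -61.0], [56.0, 43.0], 69.9, 'circ', [438.0, -61.0], 33), (0.65, [397.0, 262.0, 33.0, 31.0], 'rect', [325.0, -562.0], [109.0, 95.0], 88.4, 'circ', [327.0, -561.0], 55)]
[(0.8, [296.0, 214.0, 32.0, 34.0], 'rect', [472.0, -55.0], [159.0, 100.0], 57.3, 'circ', [472.0, -55.0], 81), (0.68, [184.0, 233.0, 37.0, 33.0], 'rect', [808.0, -160.0], [157.0, 100.0], 76.4, 'circ', [807.0, -159.0], 79), (0.65, [255.0, 136.0, 24.0, 22.0], 'rect', [321.0, -577.0], [182.0, 104.0], 60.5, 'circ', [323.0, -576.0], 94)]
wrist 0.97 0.052 ((476.9985656738281, -53.486000061035156), 51.0090446472168)
wrist 0.97 0.026 ((477.15576171875, -53.63792419433594), 56.666893005371094)
wrist 0.82 0.052 ((753.9297485351562, -144.515625), 47.206153869628906)
wrist 0.82 0.026 ((784.8037109375, -154.76454162597656), 52.44205856323242)
```

```bash
python3 -m creep '[[[0,0,-1.7],[0,0,0],0.1],[[0,0,-3.4],[0,0,0],0.1],[[0,0,-5],[0,0,0],0.1],[[0.03,0.2,-5],[0,0,0],0.1],[[0.15,1,-5],[0,0,0],0.1],[[0.27,1.8,-5],[0,0,0],0.1],[[0.38,2.6,-5],[0,0,0],0.1],[[0.5,3.4,-5],[0,0,0],0.1],[[0.62,4.2,-5],[0,0,0],0.1],[[0.74,5,-5],[0,0,0],0.1],[[0.86,5.8,-5],[0,0,0],0.1],[[0.98,6.6,-5],[0,0,0],0.1]]'
```

```text
time: 22.88
tool_pos: [0.4898, 0.0454, 0.0933]
eef_rot: [2.367, 2.062, 0.002]
ft_force: [-0.2, -1.8, -2.1]
opening: 0.551
grasp_force: 0.9
```

```bash
python3 -m creep '[[[0.08,0.6,0],[0,0,0],0.1],[[0.16,1.1,0],[0,0,0],0.1],[[0.22,1.5,0],[0,0,0],0.1],[[0.26,1.8,0],[0,0,0],0.1],[[0.26,1.8,0],[0,0,0],0.1],[[0.1,0.8,0.2],[0,0,0],0.1],[[0,0,2],[0,0,0],0.1],[[0,-0.4,4],[0,0,0],0.1],[[0,-0.4,5],[0,0,0],0.1],[[0,-0.4,5],[0,0,0],0.1]]'
python3 - <<'E'
from h import *
s=env.sense();p=eyes.camera_params("wrist");K=np.array(p['intrinsics']);im=eyes.snapshot("wrist");cv2.imwrite("pics/w4.png",im)
R_=R.from_rotvec(p['attitude']);o=np.array(p['xyz'])
def un(c,z):
    d=(np.array(c,float)-K[:2,2])/K[0,0]; t=np.hypot(*d.T); v=np.c_[d/t[:,None]*np.sin(t)[:,None],np.cos(t)]
    w=R_.apply(v); return (o+w*((z-o[2])/w[:,2])[:,None])[:,:2]
for q in eyes.regions_of("wrist","dish_orange")[:1]:
    m=q['pixels'].astype(np.uint8);c=max(cv2.findContours(m,0,2)[0],key=cv2.contourArea)[:,0,:]
    print("wrist",q['confidence'],cv2.minEnclosingCircle(un(c,.052).astype(np.float32)*1000))
# rectified bench view: 1px = .5 mm, centred at (.504,.149), up=+y, right=+x
n=560; X,Y=np.meshgrid((np.arange(n)-n/2)*.0005+.504,.149-(np.arange(n)-n/2)*.0005)
P=R_.inv().apply(np.c_[X.ravel(),Y.ravel(),0*X.ravel()]-o); t=np.arctan2(np.hypot(P[:,0],P[:,1]),P[:,2]); u=P[:,:2]/np.hypot(P[:,0],P[:,1])[:,None]*t[:,None]*K[0,0]+K[:2,2]
rec=cv2.remap(im,u[:,0].reshape(n,n).astype(np.float32),u[:,1].reshape(n,n).astype(np.float32),1)
cv2.circle(rec,(280,280),124,(0,0,255),1); cv2.imwrite("pics/rec4.png",rec)
E
```

```text
time: 24.12
tool_pos: [0.4898, 0.0345, 0.2185]
eef_rot: [2.368, 2.059, 0.005]
ft_force: [0.2, -0.4, -0.2]
opening: 0.55
grasp_force: 0.0
wrist 0.87 ((504.736328125, 144.28628540039062), 51.191287994384766)
```

View pics/rec4.png

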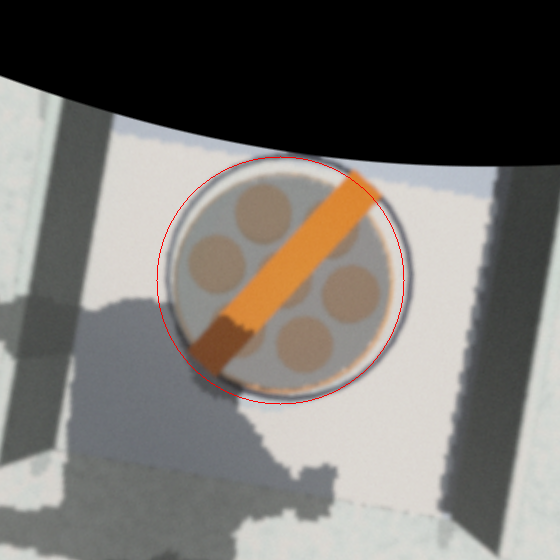

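The dark circle in the rectified view is centred near (288,276) px, so the chamber middle is (.508,.151). The dish is at (.505,.144), about 7 mm short, so one gentle nudge follows.

```bash
python3 -m creep '[[[0.17,0.6,-2],[0,0,0],0.1],[[0.17,0.9,-4],[0,0,0],0.1],[[0.17,0.9,-5],[0,0,0],0.1],[[0.25,1.5,-5],[0,0,0],0.1],[[0.33,2.1,-5],[0,0,0],0.1],[[0.37,2.35,-5],[0,0,0],0.1],[[0.39,2.5,-5],[0,0,0],0.1],[[0.39,2.5,-5],[0,0,0],0.1],[[0.25,1.5,-4.8],[0,0,0],0.1],[[0,0,-3],[0,0,0],-1],[[0,-1,0],[0,0,0],-1],[[0,-1,0],[0,0,0],-1]]'
python3 - <<'E'
from h import *
s=env.sense();p=eyes.camera_params("wrist");K=np.array(p['intrinsics']);im=eyes.snapshot("wrist")
R_=R.from_rotvec(p['attitude']);o=np.array(p['xyz'])
def un(c,z):
    d=(np.array(c,float)-K[:2,2])/K[0,0]; t=np.hypot(*d.T); v=np.c_[d/t[:,None]*np.sin(t)[:,None],np.cos(t)]
    w=R_.apply(v); return (o+w*((z-o[2])/w[:,2])[:,None])[:,:2]
for q in eyes.regions_of("wrist","dish_orange")[:1]:
    m=q['pixels'].astype(np.uint8);c=max(cv2.findContours(m,0,2)[0],key=cv2.contourArea)[:,0,:]
    print("wrist",q['confidence'],cv2.minEnclosingCircle(un(c,.052).astype(np.float32)*1000))
# lamp handle: lines in scene for angle
n="scene"; im=eyes.snapshot(n); M=np.array([.508,.151,0]); a=np.radians(82); ax=np.array([np.cos(a),np.sin(a),0]); ay=np.array([-np.sin(a),np.cos(a),0])
H=M+.122*ax+[0,0,.066]
for th,co in((1.55,(255,255,0)),(1.65,(0,255,0)),(1.75,(0,255,255))):
    u=-np.cos(th)*ax+[0,0,np.sin(th)]; nn=np.sin(th)*ax+[0,0,np.cos(th)]
    Q=proj(n,[H+s_*ay+.263*u+.013*nn for s_ in(-.055,.055)]+[H-.118*ay+.235*u,H-.118*ay]); print(th,H+.263*u+.013*nn)
    cv2.polylines(im,[np.int32(Q[:2]*8)],False,co,1,shift=3); cv2.polylines(im,[np.int32(Q[2:]*8)],False,co,1,shift=3)
cv2.imwrite("pics/s5.png",cv2.resize(im[160:320,260:460],None,fx=3,fy=3,interpolation=cv2.INTER_CUBIC))
E
```

```text
time: 25.72
tool_pos: [0.4903, 0.008, 0.2205]
eef_rot: [2.368, 2.056, 0.008]
ft_force: [0.3, 0.5, -0.2]
opening: -0.001
grasp_force: 0.0
wrist 0.71 ((506.1207275390625, 147.639892578125), 50.920989990234375)
1.55 [0.52602683 0.27926759 0.32921346]
1.65 [0.52967872 0.30525212 0.32714693]
1.75 [0.53328365 0.33090252 0.32247111]
```

View pics/s5.png

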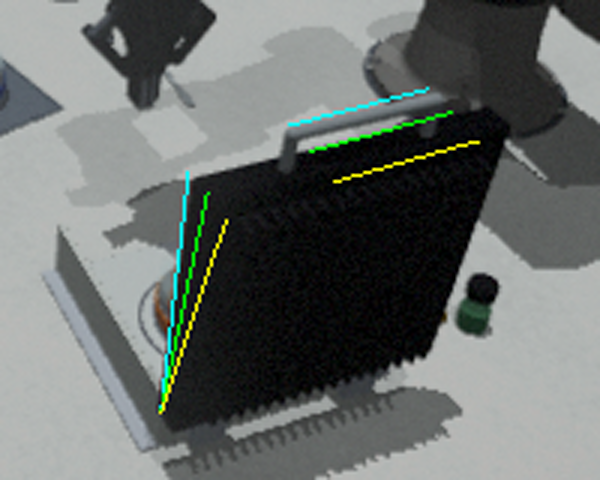

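Orange sits at (.506,.148), within 4 mm of the middle. The handle's place in the picture puts the lamp at about 1.6 rad. I go up and over behind the lamp with the fingers shut.

```bash
python3 -m creep '[[[0,-0.2,2],[0,0,0],-1],[[0,-0.2,4],[0,0,0],-1],[[0,-0.2,6],[0,0,0],-1],[[0,-0.2,8],[0,0,0],-1],[[0,-0.2,9.2],[0,0,0],-1],[[0.2,1,9.2],[0,0,0],-1],[[0.5,3,9.2],[0,0,0],-1],[[0.7,5,9.2],[0,0,0],-1],[[1,7,9.2],[0,0,0],-1],[[1.2,9,9.2],[0,0,0],-1],[[1.5,11,9.2],[0,0,0],-1],[[1.7,13,9.2],[0,0,0],-1]]'
python3 -m creep '[[[0.1,0.6,0],[0,0,0],-1],[[0.1,0.6,0],[0,0,0],-1],[[0.1,0.6,0],[0,0,0],-1]]'
```

```text
time: 27.38
tool_pos: [0.5315, 0.3369, 0.4441]
eef_rot: [-2.369, -2.063, 0.005]
ft_force: [1.1, -0.7, 0.9]
opening: -0.001
grasp_force: 0.0
time: 27.75
tool_pos: [0.534, 0.3492, 0.4454]
eef_rot: [2.37, 2.062, -0.003]
ft_force: [-0.2, -0.0, 0.4]
opening: -0.0
grasp_force: 0.0
```

```bash
python3 -m creep '[[[0,0,-1.7],[0,0,0],-1],[[0,0,-3.3],[0,0,0],-1],[[0,0,-3.3],[0,0,0],-1],[[-0.1,-0.7,-3.3],[0,0,0],-1],[[-0.1,-1.3,-3.35],[0,0,0],-1],[[-0.2,-2,-3.35],[0,0,0],-1],[[-0.3,-2.7,-3.35],[0,0,0],-1]]'
```

```text
time: 28.62
tool_pos: [0.5265, 0.282, 0.3647]
eef_rot: [2.37, 2.063, 0.007]
ft_force: [-0.1, 4.8, 4.0]
opening: 0.0
grasp_force: 2.5
```

```bash
python3 -m creep '[[[-0.1,-0.7,0],[0,0,0],-1],[[-0.2,-1.4,-0.05],[0,0,0],-1],[[-0.3,-2.1,-0.2],[0,0,0],-1],[[-0.4,-2.75,-0.4],[0,0,0],-1],[[-0.5,-3.4,-0.65],[0,0,0],-1],[[-0.6,-4.05,-0.9],[0,0,0],-1],[[-0.7,-4.9,-1.35],[0,0,0],-1],[[-0.75,-5.3,-1.6],[0,0,0],-1],[[-0.8,-5.65,-1.9],[0,0,0],-1],[[-0.88,-6.2,-2.4],[0,0,0],-1],[[-0.95,-6.7,-2.85],[0,0,0],-1],[[-0.95,-6.7,-2.85],[0,0,0],-1]]'
python3 - <<'E'
from h import *
cv2.imwrite("pics/s6.png",cv2.resize(eyes.snapshot("scene")[100:340,200:500],None,fx=1.6,fy=1.6))
E
```

```text
time: 30.12
tool_pos: [0.5009, 0.1097, 0.2909]
eef_rot: [2.368, 2.058, -0.015]
ft_force: [-9.1, -16.9, 8.4]
opening: -0.001
grasp_force: 9.5
```

View pics/s6.png

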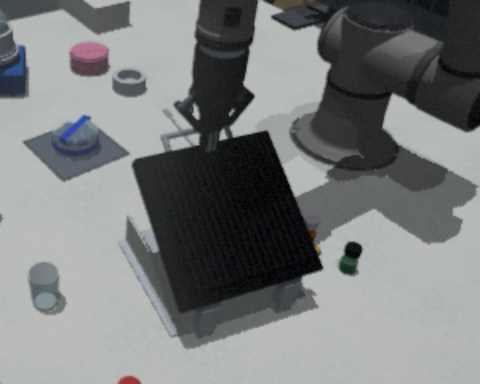

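The lamp is at about 0.65 rad, and the fingertip has slipped into the handle loop. I lift it out, then press on the finned face from above.

```bash
python3 -m creep '[[[0,-0.1,0.3],[0,0,0],-1],[[0,-0.1,0.8],[0,0,0],-1],[[0,-0.1,1.5],[0,0,0],-1],[[0,-0.1,2.2],[0,0,0],-1],[[0,-0.1,2.5],[0,0,0],-1]]'
python3 - <<'E'
from h import *
im=eyes.snapshot("scene");n="scene"
M=np.array([.508,.151,0]); a=np.radians(82); ax=np.array([np.cos(a),np.sin(a),0]); ay=np.array([-np.sin(a),np.cos(a),0]); H=M+.122*ax+[0,0,.066]
for th,co in((.5,(255,255,0)),(.65,(0,255,0)),(.8,(0,255,255))):
    u=-np.cos(th)*ax+[0,0,np.sin(th)]; nn=np.sin(th)*ax+[0,0,np.cos(th)]
    Q=proj(n,[H+y*ay+r*u+.026*nn for y,r in((-.118,.05),(-.118,.235),(.118,.235),(.118,.05))])
    cv2.polylines(im,[np.int32(Q*8)],False,co,1,shift=3)
cv2.imwrite("pics/s7.png",cv2.resize(im[130:320,240:440],None,fx=2.6,fy=2.6,interpolation=cv2.INTER_CUBIC))
E
```

```text
time: 30.8
tool_pos: [0.5031, 0.1122, 0.3551]
eef_rot: [2.368, 2.061, 0.002]
ft_force: [0.7, 0.6, 0.2]
opening: 0.001
grasp_force: 0.0
```

View pics/s7.png

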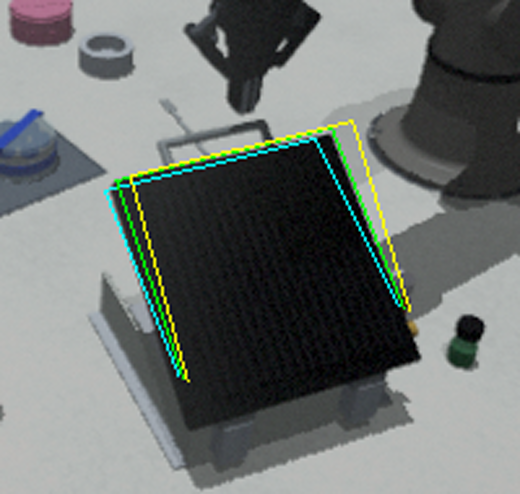

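```bash
python3 -m creep '[[[0.2,1.55,-0.5],[0,0,0],-1],[[0.2,1.55,-1.4],[0,0,0],-1],[[0.2,1.55,-2.1],[0,0,0],-1],[[0.2,1.55,-2.65],[0,0,0],-1],[[0.1,1.1,-3.1],[0,0,0],-1],[[0.05,0.6,-3.6],[0,0,0],-1],[[0,0.1,-4.2],[0,0,0],-1],[[-0.05,-0.3,-4.9],[0,0,0],-1],[[-0.1,-0.55,-5.4],[0,0,0],-1],[[-0.13,-0.8,-5.9],[0,0,0],-1]]'
```

```text
time: 32.1
tool_pos: [0.4995, 0.0915, 0.2059]
eef_rot: [2.37, 2.061, 0.0]
ft_force: [0.8, 1.6, 0.8]
opening: -0.001
grasp_force: 0.5
```

```bash
python3 -m creep '[[[0,-0.15,-0.4],[0,0,0],-1],[[-0.05,-0.25,-0.7],[0,0,0],-1],[[-0.05,-0.3,-1],[0,0,0],-1],[[-0.05,-0.35,-1.15],[0,0,0],-1],[[-0.05,-0.35,-1.15],[0,0,0],-1]]'
```

```text
time: 32.72
tool_pos: [0.4982, 0.0842, 0.1805]
eef_rot: [2.369, 2.062, 0.004]
ft_force: [-9.1, 2.9, 27.8]
opening: -0.0
grasp_force: 13.3
```

A tip height of 0.108 m under 28 N means the lamp is on its stop. I retreat and check.

```bash
python3 -m creep '[[[0,0,1],[0,0,0],-1],[[0,0,3],[0,0,0],-1],[[0,-1,5],[0,0,0],-1],[[0,-3,6],[0,0,0],-1],[[-0.5,-5,6],[0,0,0],-1],[[-1,-6,6],[0,0,0],-1],[[-1,-6,6],[0,0,0],-1]]'
python3 - <<'E'
from h import *
n="scene";im=eyes.snapshot(n);print(find(n,"dish_blue",.026,.4))
M=np.array([.508,.151,0]); a=np.radians(82); ax=np.array([np.cos(a),np.sin(a),0]); ay=np.array([-np.sin(a),np.cos(a),0]); H=M+.122*ax+[0,0,.066]
for th,co in((0,(0,255,0)),(.1,(0,255,255))):
    u=-np.cos(th)*ax+[0,0,np.sin(th)]; nn=np.sin(th)*ax+[0,0,np.cos(th)]
    Q=proj(n,[H+y*ay+.263*u+.013*nn for y in(-.055,.055)]); cv2.polylines(im,[np.int32(Q*8)],False,co,1,shift=3)
t=eyes.snapshot("top");print(find("top","dish_blue",.05,.4),find("top","sheet",0,.4))
cv2.imwrite("pics/f.png",np.vstack([cv2.resize(im[60:320,130:450],None,fx=1.2,fy=1.2),cv2.resize(t[90:310,90:410],None,fx=1.2,fy=1.2)]))
E
```

```text
time: 33.6
tool_pos: [0.4727, -0.0679, 0.3276]
eef_rot: [2.372, 2.059, -0.0]
ft_force: [0.5, 0.3, -0.5]
opening: -0.001
grasp_force: 0.0
[(0.58, [248.0, 186.0, 32.0, 29.0], 'rect', [529.0, -272.0], [165.0, 99.0], 63.1, 'circ', [527.0, -272.0], 85)]
[(0.69, [303.0, 200.0, 29.0, 29.0], 'rect', [528.0, -266.0], [98.0, 99.0], 87.9, 'circ', [529.0, -265.0], 52), (0.45, [173.0, 212.0, 93.0, 79.0], 'rect', [507.0, 173.0], [226.0, 254.0], 79.3, 'circ', [512.0, 170.0], 162)] [(0.74, [302.0, 204.0, 55.0, 50.0], 'rect', [533.0, -263.0], [171.0, 174.0], 5.9, 'circ', [530.0, -265.0], 114)]
```

View pics/f.png

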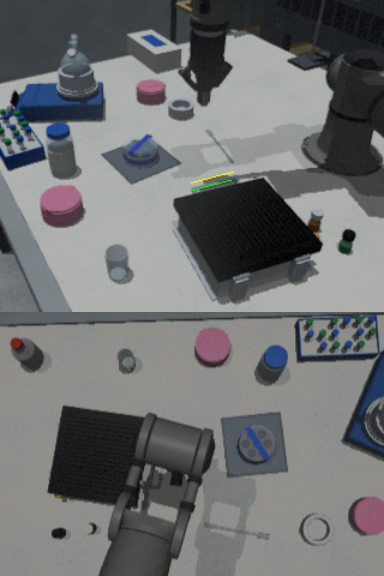

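The lamp lies level over the chamber with its handle on the 0-rad line. Blue is centred on the sheet and the bystanders are where they were.

```bash
python3 -c "
from station import env
print(env.job_done())"
```

```text
the job is handed in; nothing more can be done
None
```

The job is handed in at about 34 s: the blue dish is wholly on the grey sheet, the orange dish was within about 4 mm of the photoreactor's middle when last seen before the lamp closed, the lamp is fully down over it, and the bystanders look unmoved.

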